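Load a steel bar in the sloping cut-off jig

ROBOT

A 6-joint arm with a two-finger parallel gripper is mounted at the origin on a cart in front of the work surface, level with it; the furniture and walls round the work are solid. World frame = base frame: x ahead of the robot, y to its left, z up, the work surface at z = 0. Lengths are in m, angles in degrees, forces in N, time in s.
With the tool pointing down it reaches from about 0.275 to 0.725 m from the base axis. Payload 5.6 kg.
Tool frame: the origin (TCP) lies where the fingers leave the gripper's body, on its centre line; the fingertips stand bot.nose_length ahead of it and the grasp point (between the pads) lies 54 mm ahead of it (bot.nose_length is the distance from the TCP to the fingertips, in m); z points along the fingers, y is the direction in which the jaws open and shut (so a half turn about z gives the same grasp; the last joint's range is limited). The gripper opens to 85 mm and grips with 20 to 120 N. Pads are 22 mm wide; open, the fingers measure 114 mm over their backs; the gripper's body (76 mm by 85 mm) begins 54 mm behind the grasp point. The pads swing forward as they close: fully open they stand 13 mm farther back than shut.
Start: joints at [-55.485, 14.616, 6.199, 0, -81.583, -16.306], TCP at [0.172, -0.522, 0.304] pointing down, gripper open.
Joint ranges: [-168.99, 168.99], [-69.2, 112.95], [-62.41, 85.93], [-164.36, 98.24], [-168.68, -3.75], [-174.98, 174.98]. Speed limits (degrees/s): [147.25, 147.25, 180, 180, 180, 180].

INTERFACE

Orientations are given as a 3x3 rotation matrix whose columns are the frame's x, y, z axes.
In Python, from bench import bot gives the robot as it stands. Calls block until the motion is done:
- bot.goto(position, orientation): joint-space move of the TCP to a pose.
- bot.movel(position, ori=None, vel=0.15, until_force=None): straight line of the TCP; ori=None keeps the orientation; vel is the mean speed in m/s. With until_force (N) it stops when the force on the tool has changed by that much, and returns True; else False.
- bot.move_joints(angles): joint-space move.
- bot.grip(opening): opening from 0.0 (shut) to 1.0 (fully open); the grip force is fixed at half the most; returns when the fingers have stopped.
- bot.dwell(seconds).
- bot.inverse_kinematics(position, orientation): joint angles nearest the present ones, or None.
- bot.state(): the state.
- bot.read_camera(name): name is "side" or "top" or "wrist"; returns a dict with "color" (420x560x3 uint8, blue, green, red), "depth" (420x560 float32, m along the optical axis (not along the pixel's ray), 0 where there is no reading), "intrinsics" (3x3 intrinsics, pixels), "R" (3x3) and "t" (3): a world point X has camera coordinates R X + t. Camera axes: x right, y down, z forward; pixel columns grow to the right and rows downward; lengths in m; the calibration is good to about 2 mm. A picture is of the moment at which its call begins.
A pose or a line that the arm cannot do raises bot.PlanningError and nothing moves.
- bot.finish_job(): hands the job in, once; it reports no verdict.
The state is a dict: "time": time; "joint_pos": joint angles; "dq": joint speeds; "tau": joint torques, N m; "ee_pos": TCP position; "orientation": TCP orientation; "contact_force": force on the tool from outside, world axes, zero at the start; "wrist_torque": the same for the moment, N m; "gripper_width": opening from 0.0 (shut) to 1.0 (fully open).
Only numpy, scipy, OpenCV 4.12 (cv2) and the standard library are available. Lean on these libraries where they do the work, as an engineer would, in place of code of your own. Each camera call takes 0.05 s, during which the arm holds its last target.

TASK

Take the steel bar from its rack and feed it endwise, from the upper end, right through the sloping guide tube of the cut-off jig until its leading end meets the red stop beyond the tube. Press it firmly home there for a moment (about 10 N), without shifting the stop, then let go and leave the bar in the jig with its end still against the stop. Leave the other things on the bench where they are.

Things in the scene. Friction and masses are not known exactly. Their poses are not given: they have to be found in the camera images.
- bar: loose square steel bar, 15 x 15 x 280 mm, about 0.48 kg, both ends alike. Origin at its very centre, y along its length. It starts level in the rack's notches, its centre 57.5 mm above the bench. Let go when more than a third inside the guide, it stays there and its free end droops by 2 degrees or so.
- rack: fixed wooden bar rack, 70 x 220 mm, with two notched posts 170 mm apart (85 mm either side of its middle, along its y) that carry the bar's underside 50 mm above the bench, in notches 9 mm deep; between the posts it is open down to the 12 mm base board. Origin at the middle of its underside.
- guide: aluminium box tube, sloping 25 degrees, open at both ends, 120 mm long, square bore 18 mm, outside 24 mm, two faces upright. Origin at the centre of its upper (entry) end; y runs along the bore, up the slope and out of the entry, so the bar is fed towards -y; x is level, z square to the bore and upward. A flare stands 10 mm out of the entry (y 0 to 10 mm), 32 mm wide at its rim. Nothing stands over it.
- jig: fixed cut-off jig that carries the tube: plywood base board 120 x 300 x 18 mm, its 300 mm side along y; origin at the middle of its underside. The tube's entry lies at (0, 100, 146) mm in its frame. Under the tube is a parallel rail, 34 mm wide, its underside 36 mm below the bore's centre line, from 4 mm beyond the entry to past the stop.
- stop: red end stop of the jig, a plate 34 mm wide and 44 mm high clamped on the rail beyond the tube's lower end, square to the bore and centred on it. Origin at the centre of the face that the bar's end meets; its axes are parallel to the guide's, y pointing back to the tube. The face may be set 180 to 215 mm from the tube's entry. The clamp holds it by friction: it starts to slip along the rail at about 18 N. Rubbing in the tube can take up to about 4 N of the push.
- tape_measure: bystander, to be left where it is: yellow-and-black tape measure, 34x77x56 mm. Origin at the centre of its underside.
- pliers: bystander, to be left where it is: red-handled pliers lying flat, 48x157x12 mm. Origin at the centre of its underside.
- try_square: bystander, to be left where it is: try square with wooden stock and steel blade, lying flat, 115x170x18 mm. Origin at the centre of its underside.
- sanding_block: bystander, to be left where it is: cork-topped sanding block, 61x105x32 mm. Origin at the centre of its underside.
- offcut_d: bystander, to be left where it is: dark wooden offcut, 45x65x45 mm. Origin at the centre of its underside.
- masking_tape: bystander, to be left where it is: roll of cream masking tape, 94 mm across, 30 mm high, lying flat. Origin at the centre of its underside.

How it is judged:
By the outcome, as a careful person would: the job done as asked, in the order asked, and still so for the second after the job is handed in, with the robot touching nothing.
It also fails if it takes over 70 s, if anything falls off the work surface, if the arm or the gripper's body presses on something with over 40 N, if the wrist force passes 120 N, or if a joint passes its speed limit or range.

## Working session

There is one attempt and no reset: what is moved stays moved. The work goes in short steps, each a Python script; the robot and the scene stay as the last script left them, time stands still between calls to the robot, and variables do not carry over. Pictures are saved under pics/ and viewed, and the job is handed in when it is done.

```bash
ls; mkdir -p pics; python3 - <<'E'
from bench import bot
import cv2,numpy as np
print(bot.nose_length, bot.state())
for n in ["side","top","wrist"]:
    c=bot.read_camera(n); cv2.imwrite(f"pics/a_{n}.png",c["color"]); np.savez(f"a_{n}.npz",**c)
    print(n,c["intrinsics"].tolist(),np.round(-c["R"].T@c["t"],3),np.round(c["R"],3).tolist())
E
```

```text
pics
0.0726 {'time': 0.0, 'joint_pos': array([-5.54844923e+01,  1.46555429e+01,  6.13071001e+00, -3.06673066e-02,
       -8.15837948e+01, -1.63063070e+01]), 'dq': array([-0.02461954,  0.04403653, -0.06574952,  0.00649728,  0.08766393,
       -0.07752747]), 'tau': array([-9.63124330e-04, -3.86631274e+01,  2.37934041e+01,  5.36494240e+00,
       -6.19642582e-03, -1.67852249e-05]), 'ee_pos': array([ 0.17183112, -0.52208894,  0.30296371]), 'orientation': array([[-9.49946510e-01, -3.12411940e-01, -6.37987823e-04],
       [-3.12412591e-01,  9.49944685e-01,  1.86218057e-03],
       [ 2.42856969e-05,  1.96828736e-03, -9.99998063e-01]]), 'contact_force': array([-0.03137756,  0.61687243,  0.61738546]), 'wrist_torque': array([-0.03188754, -0.00331785, -0.01588999]), 'gripper_width': 0.9986454900618461}
side [[482.40907040209055, 0.0, 269.59279359920185], [0.0, 482.40907040209055, 204.49126239999347], [0.0, 0.0, 1.0]] [ 0.641 -1.153  0.8  ] [[0.999, 0.024, -0.025], [-0.009, -0.52, -0.854], [-0.033, 0.854, -0.519]]
top [[471.9474653558389, 0.0, 276.8150211277074], [0.0, 471.9474653558389, 206.7544107828147], [0.0, 0.0, 1.0]] [ 0.479 -0.013  1.506] [[0.018, -1.0, 0.003], [-0.997, -0.018, -0.074], [0.074, -0.002, -0.997]]
wrist [[316.08762418873107, 0.0, 274.5421284588008], [0.0, 316.08762418873107, 212.6165677513847], [0.0, 0.0, 1.0]] [ 0.099 -0.546  0.373] [[-0.312, 0.95, 0.001], [0.906, 0.297, 0.301], [0.286, 0.095, -0.954]]
```

View pics/a_top.png

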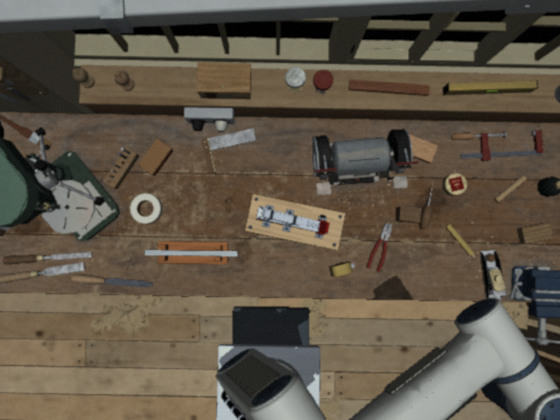

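View pics/a_side.png

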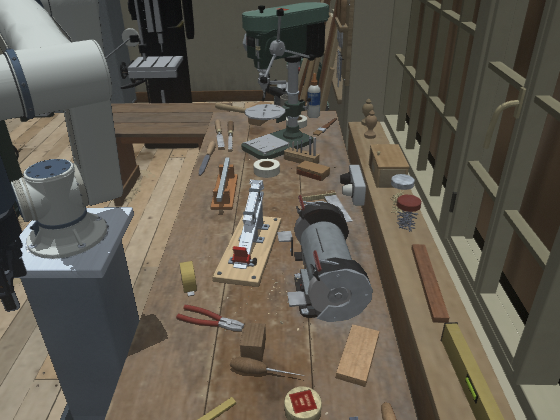

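View pics/a_wrist.png

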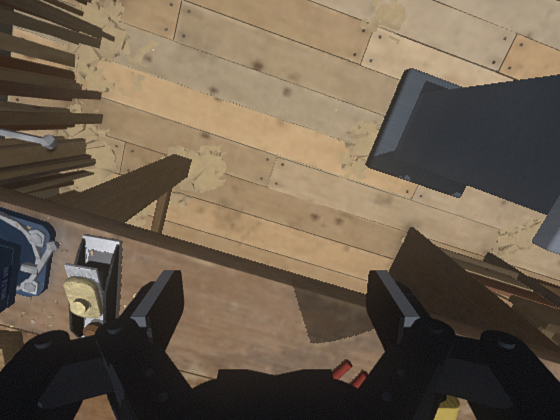

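The top view shows the bar at about (191,253) on the orange rack. The jig is at (295,222), with the tube entry at its left end near (258,213) and the red stop at (324,227). The side view agrees: the entry is high and far, the stop is near. The wrist view shows only floor. I'll do coarse measurements from the top camera first.

```bash
cat > h.py <<'E'
import numpy as np,cv2
def ray(c,u,v):
    K,R,t=c["intrinsics"],c["R"],c["t"]
    d=R.T@np.linalg.solve(K,np.array([u,v,1.])); return -R.T@t,d
def onz(c,u,v,z):
    o,d=ray(c,u,v); return o+d*(z-o[2])/d[2]
def cloud(c):
    K,R,t=c["intrinsics"],c["R"],c["t"]; D=c["depth"]
    v,u=np.mgrid[:D.shape[0],:D.shape[1]]
    P=np.stack([(u-K[0,2])/K[0,0]*D,(v-K[1,2])/K[1,1]*D,D],-1)
    return (P-t)@R
E
python3 - <<'E'
from h import *
c=dict(np.load("a_top.npz")); P=cloud(c)
im=c["color"]; z=P[...,2]
cv2.imwrite("pics/top_zoom.png",cv2.resize(im[180:280,130:350],None,fx=3.6,fy=3.6,interpolation=cv2.INTER_CUBIC))
print("bench z",np.median(z[260:285,260:320]))
for (u,v) in [(150,252),(191,253),(232,254),(262,213),(290,219),(310,223),(324,227),(250,205),(340,240)]:
    print(u,v,np.round(P[v,u],3))
for a in [(147,253),(237,254)]: print(onz(c,*a,0.065))
for a in [(257,213),(323,227)]: print(onz(c,*a,0.15))
E
```

```text
bench z 0.0011317223964544703
150 252 [0.441 0.366 0.069]
191 253 [0.44  0.242 0.068]
232 254 [0.439 0.118 0.067]
262 213 [0.559 0.026 0.167]
290 219 [ 0.546 -0.055  0.126]
310 223 [ 0.538 -0.119  0.053]
324 227 [ 0.526 -0.16   0.072]
250 205 [0.593 0.069 0.013]
340 240 [ 0.488 -0.219 -0.004]
[0.43763904 0.37605277 0.065     ]
[0.43937686 0.10279453 0.065     ]
[0.56011384 0.0412356  0.15      ]
[ 0.52319104 -0.14913481  0.15      ]
```

View pics/top_zoom.png

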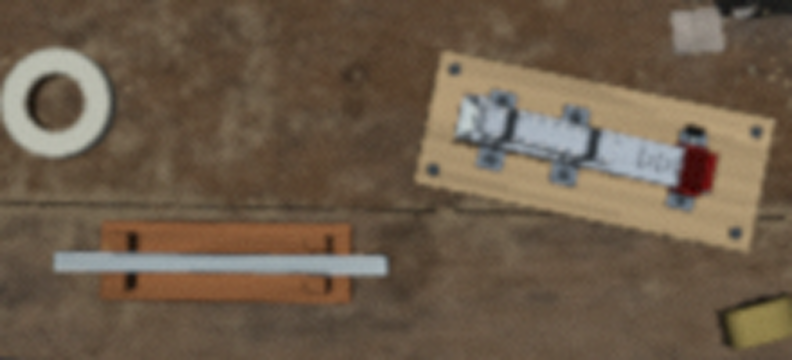

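```bash
cat >> h.py <<'E'
def Rt(yaw,pitch):
    # tool frame for a bar whose up-slope axis has heading (cos.. ) : u=(-sin yaw, cos yaw), pitched up
    a,p=np.radians(yaw),np.radians(pitch)
    u=np.array([-np.sin(a),np.cos(a),0]); y=u*np.cos(p)+np.array([0,0,np.sin(p)])
    x=np.cross(y,[0,0,1.]); x/=np.linalg.norm(x); z=np.cross(x,y)
    return np.column_stack([y,x,-z])   # tool x along +bar y, tool y=bar x, tool z=-bar z
E
python3 - <<'E'
from h import *
from bench import bot
E=np.array([.559,.03,.146])
def f(n,g,R):
    q=bot.inverse_kinematics(g-R[:,2]*0.054,R); print(n,None if q is None else np.round(q,1))
R0=Rt(0,0);f("grasp",np.array([.439,.29,.0575]),R0);f("up",np.array([.439,.29,.25]),R0)
for yaw in(-10,):
  R=Rt(yaw,25); y=R[:,0]
  for s in (.25,.2,.1,.03): f(s,E+y*s,R)
  Rf=R@np.diag([-1,-1,1]); f("flip",E+y*.1,Rf)
  R=Rt(yaw,0); f("view",E-.04*R[:,0]+[0,0,.37-.146-.054],R)
E
```

```text
grasp [ 50.5  20.1 -16.    0.  -53.9 129.5]
up [ 50.5  11.9   2.7   0.  -80.8 129.5]
0.25 [ 25.2  18.9  15.7 -21.2 -73.  148.6]
0.2 [ 21.1  17.8  11.5 -22.4 -71.6 153.7]
0.1 [ 12.3  17.1   5.1 -24.6 -69.8 164.6]
0.03 [  5.7  17.9   2.1 -25.8 -69.1 172.6]
flip [ 12.3  17.1   5.1 -24.6 -69.8 -15.4]
view [ 15.3  14.4  15.4   0.  -91.  154.7]
```

```bash
python3 - <<'E'
from h import *
from bench import bot
R=Rt(-10,0); E=np.array([.559,.03,.146])
p=E-.04*R[:,0]; p[2]=.37
bot.goto(p,R)
bot.dwell(.2)
c=bot.read_camera("wrist"); np.savez("b_wrist.npz",**c); cv2.imwrite("pics/b.png",c["color"])
R0=Rt(0,0); bot.goto([.439,.21,.30],R0); bot.dwell(.2)
c=bot.read_camera("wrist"); np.savez("c_wrist.npz",**c); cv2.imwrite("pics/c.png",c["color"])
print(bot.state()["time"],bot.state()["ee_pos"],bot.state()["contact_force"])
E
```

```text
4.1833 [0.43962082 0.20935862 0.30017066] [-0.00535353  0.18604064 -0.41385351]
```

View pics/b.png

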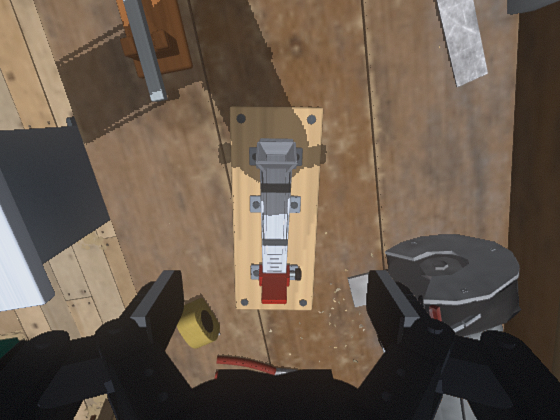

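View pics/c.png

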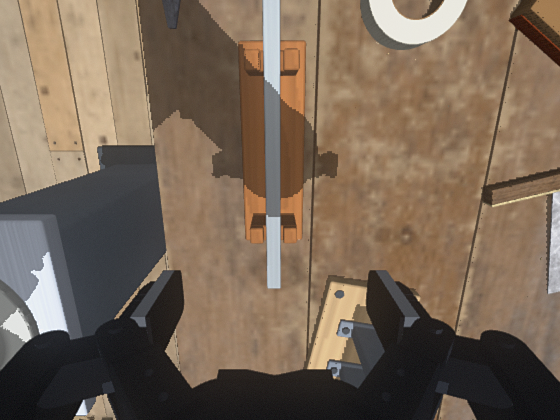

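View b: the jig runs vertically, board corners about (235,107), (323,107), (311,310), (237,310). The flare rim is at about (276,142), the red stop at (274,283). View c: the bar is nearly vertical in the picture at column 272, with its near end at about (274,288). I'll fit the board corners, the tube line and the bar.

```bash
python3 - <<'E'
from h import *
b=dict(np.load("b_wrist.npz")); im=b["color"]; P=cloud(b)
cv2.imwrite("pics/b_zoom.png",cv2.resize(im[95:320,215:345],None,fx=4,fy=4,interpolation=cv2.INTER_CUBIC)[:600])
cv2.imwrite("pics/b_zoom2.png",cv2.resize(im[220:320,215:345],None,fx=5,fy=5,interpolation=cv2.INTER_CUBIC))
hsv=cv2.cvtColor(im,cv2.COLOR_BGR2HSV)
# board: depth points with z 0.01..0.025
m=((P[...,2]>.010)&(P[...,2]<.025)&(b["depth"]>0)).astype(np.uint8)*255
m[:90]=0;m[325:]=0;m[:,:215]=0;m[:,345:]=0
m=cv2.morphologyEx(m,cv2.MORPH_OPEN,np.ones((3,3)))
cs,_=cv2.findContours(m,cv2.RETR_EXTERNAL,cv2.CHAIN_APPROX_NONE); k=np.vstack(cs)
h=cv2.convexHull(k)
Q=np.array([onz(b,*q,.018)[:2] for q in h[:,0]],np.float32)
r=cv2.minAreaRect(Q); print("board",r, cv2.boxPoints(r).tolist())
# tube top: points above board by height
tm=(P[...,2]>.06)&(P[...,2]<.2); tm[:90]=0;tm[325:]=0;tm[:,:230]=0;tm[:,325:]=0
T=P[tm]; print("tube",T.shape,T.min(0),T.max(0))
red=((hsv[...,0]<8)|(hsv[...,0]>172))&(hsv[...,1]>150)&(hsv[...,2]>60); red[:250]=0;red[310:]=0;red[:,:255]=0;red[:,:]&=True; red[:,295:]=0
print("red",P[red].mean(0)); v,u=np.where(red); print(u.min(),u.max(),v.min(),v.max())
for v in range(130,306,8): print(v,np.round(P[v,276],4))
c=dict(np.load("c_wrist.npz")); P=cloud(c)
m=(P[...,2]>.060)&(P[...,2]<.075)&(c["depth"]>0); m[310:]=0;m[:,:250]=0;m[:,300:]=0
m=cv2.morphologyEx(m.astype(np.uint8),cv2.MORPH_OPEN,np.ones((3,3)))
v,u=np.where(m>0)
Q=np.array([onz(c,a,d,.065)[:2] for a,d in zip(u,v)],np.float32)
print("bar z",np.median(P[...,2][m>0]),cv2.minAreaRect(Q),Q[:,1].min(),Q[:,1].max())
E
```

```text
board ((0.5412204265594482, -0.07267478108406067), (0.2985271215438843, 0.11911993473768234), 79.22730255126953) [[0.4548107981681824, -0.20817524194717407], [0.5718314051628113, -0.23044034838676453], [0.6276300549507141, 0.06282567977905273], [0.5106094479560852, 0.08509078621864319]]
tube (4031, 3) [ 0.50609371 -0.17323908  0.06005858] [0.58030295 0.04538836 0.16811125]
red [ 0.52560134 -0.155693    0.06073907]
259 288 265 303
130 [0.5642 0.0452 0.0173]
138 [0.5633 0.0427 0.1163]
146 [0.5622 0.0369 0.1355]
154 [0.5609 0.0298 0.1379]
162 [0.5602 0.0263 0.1648]
170 [0.5587 0.0179 0.1563]
178 [0.5574 0.01   0.1526]
186 [0.5559 0.0019 0.1496]
194 [ 0.5544 -0.007   0.1444]
202 [ 0.5528 -0.0163  0.1392]
210 [ 0.5512 -0.0255  0.1359]
218 [ 0.5494 -0.0359  0.1297]
226 [ 0.5476 -0.0463  0.1249]
234 [ 0.5458 -0.0564  0.122 ]
242 [ 0.5438 -0.0678  0.1168]
250 [ 0.5417 -0.0802  0.1102]
258 [ 0.535  -0.1195  0.0485]
266 [ 0.5324 -0.1345  0.0422]
274 [ 0.5301 -0.1477  0.0406]
282 [ 0.529  -0.1535  0.0524]
290 [ 0.5279 -0.1592  0.0636]
298 [ 0.5271 -0.1634  0.0763]
bar z 0.06496753887239363 ((0.43827950954437256, 0.24028876423835754), (0.014919206500053406, 0.2730715274810791), 0.3016904592514038) 0.1037867 0.3767844
```

View pics/b_zoom.png

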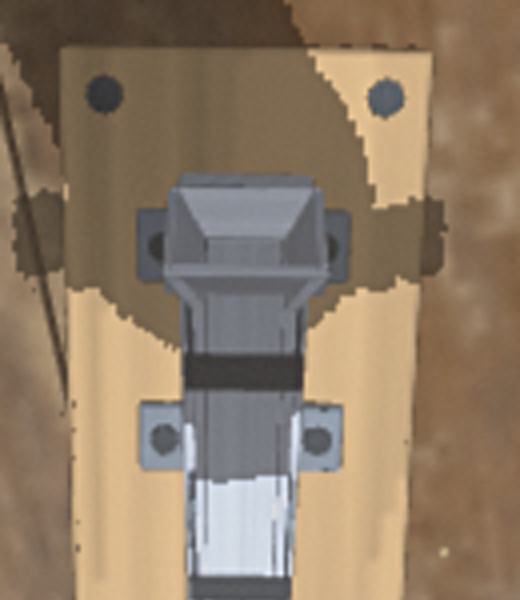

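View pics/b_zoom2.png

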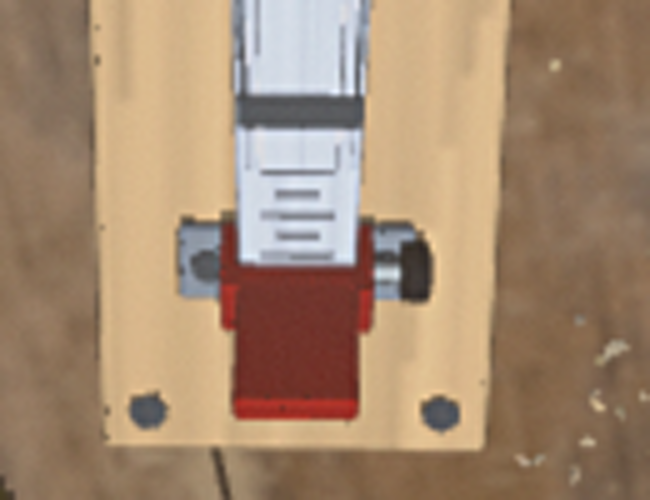

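```bash
python3 - <<'E'
from h import *
b=dict(np.load("b_wrist.npz")); P=cloud(b)
yaw=-10.77; R=Rt(yaw,25); G=np.column_stack([R[:,1],R[:,0],-R[:,2]])
u=Rt(yaw,0)[:,0]; E=np.array([.5412,-.0727,0])+.1*u+[0,0,.146]; print("E",E)
def proj(X): 
    p=b["intrinsics"]@(b["R"]@X+b["t"]); return p[:2]/p[2]
for l in [(-16,10,16),(16,10,16),(-16,10,-16),(16,10,-16),(-12,-120,12),(12,-120,12)]: print(l,proj(E+G@(np.array(l)/1000)).round(1))
for y in(180,200,215):
  print(y,[proj(E+G@(np.array(l)/1000)).round(1).tolist() for l in[(-17,-y,22),(17,-y,22)]])
# guide coords of cloud
m=(P[...,2]>.05)&(P[...,2]<.2); m[:90]=0;m[325:]=0;m[:,:230]=0;m[:,325:]=0
L=(P[m]-E)@G*1000
t=L[(abs(L[:,2]-12)<6)&(L[:,1]<-10)&(L[:,1]>-115)&(abs(L[:,0])<20)]
A=np.c_[t[:,:2],np.ones(len(t))]; print("plane top z=",np.linalg.lstsq(A,t[:,2],rcond=None)[0])
for y0 in range(-110,0,25):
    s=t[(t[:,1]>y0-5)&(t[:,1]<y0+5)]; print(y0,np.percentile(s[:,0],[1,99]),np.median(s[:,2]))
# red
hsv=cv2.cvtColor(b["color"],cv2.COLOR_BGR2HSV)
red=((hsv[...,0]<8)|(hsv[...,0]>172))&(hsv[...,1]>150)&(hsv[...,2]>50);red[:255]=0;red[310:]=0;red[:,:255]=0;red[:,292:]=0
L=(P[red]-E)@G*1000
f=L[L[:,2]>-10]; print("stop y",np.percentile(f[:,1],[5,25,50,75,95]),"z",np.percentile(f[:,2],[1,99]),"x",np.percentile(f[:,0],[1,99]))
f=L[(L[:,2]>0)&(L[:,2]<18)]; print(np.percentile(f[:,1],[5,50,95]))
for mm in ["top","side"]:
  c=dict(np.load(f"a_{mm}.npz")); Q=cloud(c); L=(Q.reshape(-1,3)-E)@G*1000
  t=L[(abs(L[:,2]-12)<6)&(L[:,1]<-10)&(L[:,1]>-115)&(abs(L[:,0])<20)]
  print(mm,len(t),np.median(t,0),np.percentile(t[:,0],[2,98]))
E
```

```text
E [0.5598867  0.02553852 0.146     ]
(-16, 10, 16) [257.4 160. ]
(16, 10, 16) [294.3 160.5]
(-16, 10, -16) [259.  141.2]
(16, 10, -16) [292.9 141.6]
(-12, -120, 12) [263.9 253.6]
(12, -120, 12) [284.7 253.8]
180 [[260.3, 290.5], [287.2, 290.8]]
200 [[260.6, 299.2], [286.7, 299.5]]
215 [[260.8, 305.4], [286.2, 305.7]]
plane top z= [2.80712621e-03 6.59494724e-04 1.25686856e+01]
-110 [-11.80956848  11.93847345] 12.24245876679258
-85 [-11.53552942  11.23653912] 12.356411440165058
-60 [-11.23753995  11.45692198] 12.344560785818711
-35 [-11.88436772  11.53753775] 12.305957806067944
-10 [-11.61170272  11.62069192] 12.354219805508034
stop y [-209.37813911 -204.97251383 -204.29666219 -203.70781438 -202.9820461 ] z [-9.56954397 21.0994334 ] x [-15.51732328  16.0921446 ]
[-205.3430625  -204.104186   -202.94388152]
top 272 [  2.56151953 -62.64644128  12.39097007] [-10.16389506  14.80345785]
side 301 [  1.09206562 -62.90732429  13.49243016] [-12.33978954  12.25074194]
```

```bash
cat >> h.py <<'E'
YAW=-10.77
R25=Rt(YAW,25); G=np.column_stack([R25[:,1],R25[:,0],-R25[:,2]])
E=np.array([.55989,.02554,.1464])
def tcp(s,x=0,z=0,R=R25):  # grasp point at guide coords (x,s,z) in mm
    return E+G@(np.array([x,s,z])/1000)-R[:,2]*.054
E
python3 - <<'E'
from h import *
from bench import bot
R=Rt(.3,0); g=np.array([.4382,.262,.0575])
p=g-R[:,2]*.054
bot.goto(p+[0,0,.10],R); bot.movel(p,vel=.12)
print(bot.state()["ee_pos"]-p, bot.state()["contact_force"])
bot.grip(0); print(bot.state()["gripper_width"],bot.state()["contact_force"])
bot.movel(p+[0,0,.19],vel=.15)
print(bot.state()["gripper_width"],bot.state()["contact_force"],bot.state()["wrist_torque"])
bot.goto(tcp(260),R25); bot.movel(tcp(200),vel=.1); bot.dwell(.2)
s=bot.state(); print(s["time"],s["ee_pos"]-tcp(200),s["contact_force"],s["wrist_torque"], s["joint_pos"].round(1))
for n in["wrist","side"]:
    c=bot.read_camera(n); np.savez(f"d_{n}.npz",**c); cv2.imwrite(f"pics/d_{n}.png",c["color"] if n=="wrist" else cv2.resize(c["color"][130:300,180:330],None,fx=3.5,fy=3.5,interpolation=cv2.INTER_CUBIC))
E
```

```text
[0.00057209 0.00036527 0.00106636] [0.07117773 0.85207791 0.01545829]
0.15740115397738358 [-1.7642525   0.31341193  3.13575955]
0.1596888587182605 [ 0.02309633 -0.72876183 -5.97423695] [ 0.05557495 -0.00077833 -0.00697469]
9.375 [9.50906697e-05 5.54573333e-04 2.57048635e-04] [ 0.17242952 -0.14418057 -5.20454918] [-1.80811255  0.3066133   0.0127717 ] [ 20.7  17.9  11.7 -22.4 -71.5 153.4]
```

View pics/d_wrist.png

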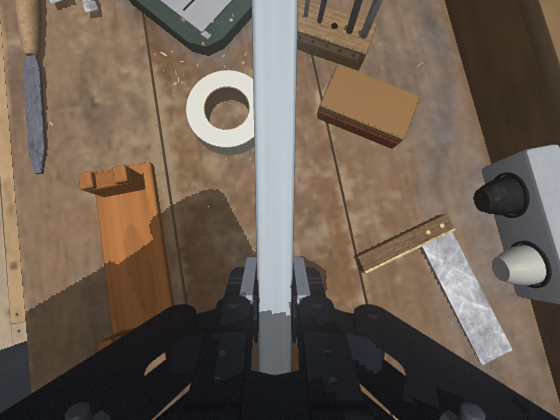

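View pics/d_side.png

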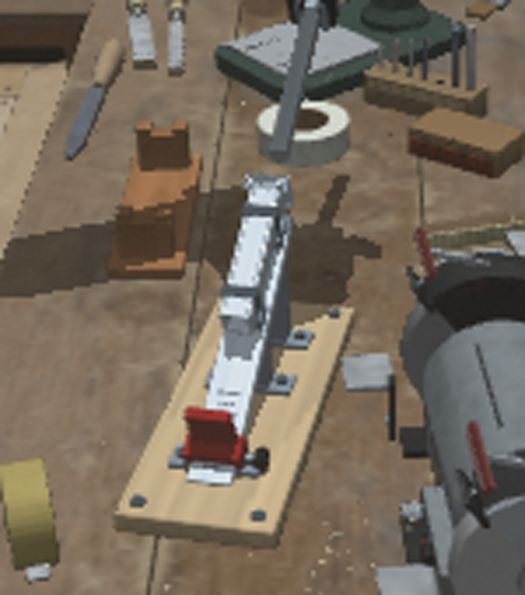

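The side view shows the bar's leading end hanging just up-slope of the flare, with the rack empty. The wrist view shows the bar square between the pads. I'll check the bar's pitch and offset in guide coordinates from depth.

```bash
python3 - <<'E'
from h import *
for n in("wrist","side"):
  c=dict(np.load(f"d_{n}.npz")); P=cloud(c); L=(P.reshape(-1,3)-E)@G*1000; L=L[(c["depth"]>0).ravel()]
  m=(abs(L[:,0])<14)&(abs(L[:,2]-(7.5))<(6))&(L[:,1]>20)&(L[:,1]<345)
  if n=="wrist": m&=(L[:,1]>220)
  else: m&=(L[:,1]<180)
  t=L[m]; print(n,len(t),t[:,1].min(),t[:,1].max())
  a=np.polyfit(t[:,1],t[:,2],1); print("z fit",a, np.polyval(a,200),np.degrees(a[0]))
  for y0 in range(30,340,20):
    s=t[abs(t[:,1]-y0)<10]
    if len(s)>3: print(y0,np.percentile(s[:,0],[2,98]).round(1),np.median(s[:,2]).round(2))
E
```

```text
wrist 10865 220.05420244310224 313.17431622324705
z fit [2.20027636e-03 6.37457433e+00] 6.814629596278606 0.12606654897273553
230 [-6.8  7.5] 6.89
250 [-6.7  7.5] 6.95
270 [-6.8  7.5] 6.98
290 [-6.8  7.5] 7.02
310 [-6.8  7.5] 7.04
side 213 37.53947974552298 179.69070954403955
z fit [5.30583015e-03 6.55742515e+00] 7.618591184811308 0.30400167459766214
30 [-5.   6.6] 5.38
50 [-6.   7.5] 7.17
70 [-6.7  8.3] 7.37
90 [-6.8  7.8] 6.84
110 [-6.3  8.2] 6.4
130 [-6.9  7.7] 7.93
150 [-6.8  7.4] 7.43
170 [-6.6  7.9] 6.8
```

```bash
python3 - <<'E'
from h import *
from bench import bot
for s in (165,150,140,120,100,80,60,36):
    h=bot.movel(tcp(s,-.3,.6),vel=.05,until_force=8)
    st=bot.state(); e=G.T@(st["ee_pos"]-tcp(s,-.3,.6))*1000
    print(s,h,e.round(2),(G.T@st["contact_force"]).round(2),st["time"])
    if h: break
E
```

```text
165 False [0.11 0.17 0.13] [ 0.42 -1.63 -4.84] 10.325
150 False [ 0.06 -0.34  0.01] [ 0.42 -2.89 -4.98] 10.775
140 False [ 0.   -0.38 -0.04] [ 0.09 -1.88 -3.76] 11.125
120 False [ 0.12 -0.22  0.08] [-0.02 -2.09 -5.02] 11.675
100 False [ 0.09 -0.22  0.07] [-0.29 -1.86 -3.63] 12.225
80 False [ 0.08 -0.21  0.05] [-0.25 -1.64 -5.22] 12.775
60 False [ 0.1  -0.21  0.06] [ 0.56 -2.31 -4.96] 13.325
36 False [ 0.09 -0.08  0.05] [ 0.45 -2.25 -4.26] 13.9583
```

```bash
python3 - <<'E'
from h import *
from bench import bot
bot.grip(1.0); print(bot.state()["gripper_width"])
p=tcp(36,-.3,.6)
bot.movel(p-R25[:,2]*.09,vel=.15)
bot.movel(tcp(130,0,95),vel=.2); bot.dwell(.2)
c=bot.read_camera("wrist"); np.savez("e.npz",**c); cv2.imwrite("pics/e.png",c["color"])
P=cloud(c); L=(P.reshape(-1,3)-E)@G*1000; L=L[(c["depth"]>0).ravel()]
m=(abs(L[:,0])<14)&(abs(L[:,2]-3)<12)&(L[:,1]>20)&(L[:,1]<200); t=L[m]
m2=t[:,1]>30; a=np.polyfit(t[m2,1],t[m2,2],1); print("top z",a,np.degrees(a[0]),"end",np.percentile(t[:,1],[1,99,99.9]))
for y0 in range(20,180,10):
    s=t[abs(t[:,1]-y0)<5]
    if len(s)>3: print(y0,np.percentile(s[:,0],[2,98]).round(1),np.median(s[:,2]).round(2),len(s))
print(bot.state()["time"],bot.state()["contact_force"])
E
```

```text
0.9991156424864143
top z [-0.03136465  6.12802054] -1.7970618321108058 end [ 21.82534644 156.32481206 156.65932627]
20 [-6.9  7. ] 5.23 91
30 [-6.8  7. ] 5.11 189
40 [-6.7  7. ] 4.82 189
50 [-6.6  6.9] 4.42 202
60 [-6.5  7.7] 4.25 208
70 [-7.2  7.6] 3.88 225
80 [-7.1  7.5] 3.53 225
90 [-7.   7.5] 3.37 239
100 [-6.9  7.4] 3.16 243
110 [-6.8  7.3] 2.87 254
120 [-6.7  7.3] 2.6 251
130 [-6.6  7.2] 2.31 266
140 [-6.5  7.1] 2.02 264
150 [-7.1  7.8] 1.74 299
160 [-6.4  7.1] 0.24 100
16.2667 [-1.42386599 -1.13515541 -0.00607171]
```

View pics/e.png

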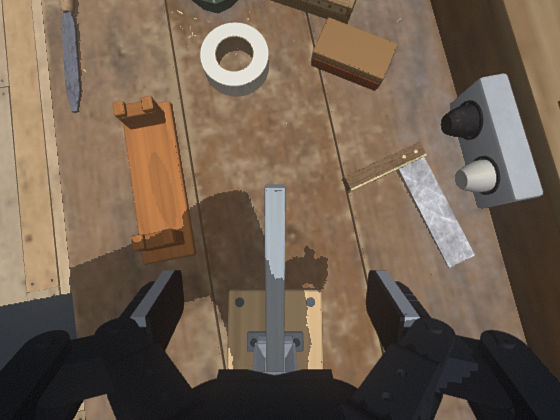

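The bar sits in the tube with its free end drooping about 1.7°. Its trailing end is at guide y = 156.5 mm, at about pixel (275,186). I'll regrip 20 mm from that end, straighten and feed to just short of the stop.

```bash
python3 - <<'E'
from h import *
from bench import bot
R=Rt(YAW,23.3)
p=tcp(136.5,.2,-5.2,R)
bot.goto(p-R[:,2]*.07,R); bot.movel(p,vel=.1)
bot.grip(0); st=bot.state(); print(st["gripper_width"],(G.T@st["contact_force"]).round(2))
bot.movel(tcp(136.5,0,-.3),R25,vel=.03)
st=bot.state(); print("straight",(G.T@st["contact_force"]).round(2))
for s in (120,100,80,70,64):
    h=bot.movel(tcp(s,0,-.2),vel=.04,until_force=7)
    st=bot.state(); e=G.T@(st["ee_pos"]-tcp(s,0,-.2))*1000
    print(s,h,e.round(2),(G.T@st["contact_force"]).round(2),st["time"],st["gripper_width"])
    if h: break
E
```

```text
0.16326612930814285 [-1.39 -0.59  2.02]
straight [ 0.27 -1.18 -2.42]
120 False [-0.15 -0.86 -0.15] [ 0.72 -3.18 -2.41] 18.9083 0.1577637147413585
100 False [-0.08 -0.74 -0.03] [-0.04 -3.59 -2.38] 19.5583 0.16496792529922175
80 False [-0.09 -0.72 -0.04] [-0.92 -3.17 -2.39] 20.2083 0.1641882955782111
70 False [ 0.03 -0.66  0.02] [-0.16 -2.94 -1.82] 20.6083 0.16119195775125866
64 False [ 0.05 -0.48  0.04] [ 0.8  -3.   -1.33] 20.9083 0.16192083268391036
```

```bash
python3 - <<'E'
from h import *
from bench import bot
def F(n=6):
    a=[]
    for _ in range(n): bot.dwell(.02); a.append(G.T@bot.state()["contact_force"])
    return np.mean(a,0)
f0=F(); print("base",f0.round(2))
h=bot.movel(tcp(46,0,-.2),vel=.01,until_force=6)
st=bot.state(); y=(G.T@(st["ee_pos"]-tcp(0,0,-.2))*1000); print(h,y.round(2),st["time"])
for _ in range(4): print((F(4)-f0).round(2))
E
```

```text
base [ 0.18 -3.23 -2.05]
True [-0.16 55.74 -0.59] 21.9833
[0.64 5.09 1.75]
[0.83 5.29 2.55]
[1.46 5.7  2.34]
[1.   6.31 2.6 ]
```

```bash
python3 - <<'E'
from h import *
from bench import bot
def F(n=6):
    a=[]
    for _ in range(n): bot.dwell(.02); a.append(G.T@bot.state()["contact_force"])
    return np.mean(a,0)
f0=-3.2
st=bot.state(); p=st["ee_pos"].copy(); y=(G.T@(p-tcp(0,0,-.2))*1000); print(y.round(2),F().round(2))
s=y[1]
for k in range(14):
    s-=.15
    bot.movel(tcp(s,0,-.2),vel=.01)
    f=F(8); yy=(G.T@(bot.state()["ee_pos"]-tcp(0,0,-.2))*1000)[1]
    print(round(s,2),yy.round(2),f.round(2),"push",(f[1]-f0).round(2))
    if f[1]-f0>10.0: break
for _ in range(4): print((F(8)[1]-f0).round(2))
print(bot.state()["time"])
E
```

```text
[-0.24 55.77 -0.92] [1.3  3.32 0.52]
55.62 55.77 [ 0.62  3.74 -2.11] push 6.94
55.47 55.73 [ 0.41  4.49 -2.65] push 7.69
55.32 55.7 [ 0.49  4.68 -2.37] push 7.88
55.17 55.68 [ 0.57  5.39 -2.24] push 8.59
55.02 55.66 [ 0.68  6.05 -2.43] push 9.25
54.87 55.64 [ 0.72  6.29 -2.29] push 9.49
54.72 55.64 [ 0.32  6.28 -2.27] push 9.48
54.57 55.61 [ 0.14  6.81 -2.26] push 10.01
9.92
10.04
10.27
9.96
25.9917
```

Pressing is steady at about 10 N by the base-corrected reading, with no creep. Allowing for friction in the tube, I'll go a little higher, still well under the 18 N slip, hold, then ease off and release.

```bash
python3 - <<'E'
from h import *
from bench import bot
def F(n=6):
    a=[]
    for _ in range(n): bot.dwell(.02); a.append(G.T@bot.state()["contact_force"])
    return np.mean(a,0)
s=54.57
Y=lambda:(G.T@(bot.state()["ee_pos"]-tcp(0,0,-.2))*1000)[1].round(2)
for k in range(12):
    s-=.15; bot.movel(tcp(s,0,-.2),vel=.01); f=F(8); print(round(s,2),Y(),f.round(2))
    if f[1]>9.2: break
for _ in range(5): print("hold",F(8)[1].round(2),Y())
c=bot.read_camera("side"); np.savez("f_side.npz",**c)
cv2.imwrite("pics/f.png",cv2.resize(c["color"][130:300,180:330],None,fx=3.5,fy=3.5,interpolation=cv2.INTER_CUBIC))
print(bot.state()["time"])
E
```

```text
54.42 55.61 [ 0.26  7.   -2.3 ]
54.27 55.59 [ 0.28  7.31 -2.31]
54.12 55.57 [ 0.2  8.2 -2.2]
53.97 55.56 [ 0.02  8.39 -2.21]
53.82 55.54 [ 0.26  8.92 -2.11]
53.67 55.52 [ 0.11  9.49 -1.86]
hold 9.4 55.52
hold 9.38 55.53
hold 9.49 55.52
hold 9.34 55.53
hold 9.38 55.52
29.0083
```

View pics/f.png

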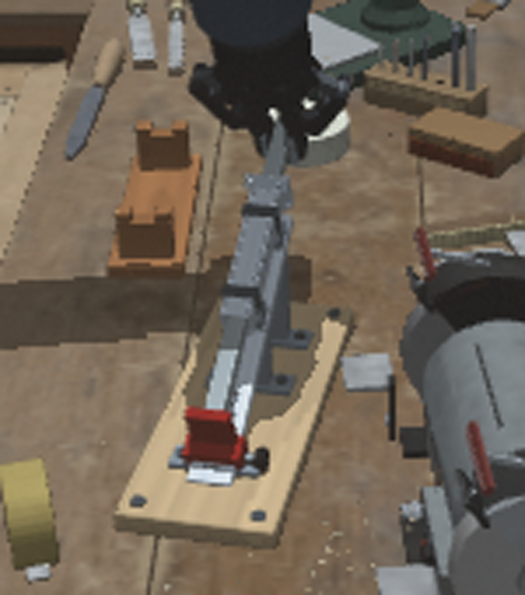

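The side view shows the bar through the tube with its end at the red stop. The stop is where it was, at about (213,435). Now I'll ease off slightly and release.

```bash
python3 - <<'E'
from h import *
from bench import bot
bot.movel(tcp(54.9,0,-.2),vel=.01); print((G.T@bot.state()["contact_force"]).round(2))
bot.grip(1.0); print(bot.state()["gripper_width"],(G.T@bot.state()["contact_force"]).round(2))
p=bot.state()["ee_pos"]
bot.movel(tcp(55,0,80),vel=.12)
R=Rt(YAW,0); q=np.array([.5412,-.0727,0])+.07*R[:,0]; q[2]=.37
bot.goto(q,R); bot.dwell(.3)
for n in("wrist","side"):
  c=bot.read_camera(n); np.savez(f"g_{n}.npz",**c); cv2.imwrite(f"pics/g_{n}.png",c["color"])
c=dict(np.load("g_wrist.npz")); P=cloud(c)
cv2.imwrite("pics/g_zoom.png",cv2.resize(c["color"][100:320,220:340],None,fx=2.7*1,fy=2.7,interpolation=cv2.INTER_CUBIC)) 
hsv=cv2.cvtColor(c["color"],cv2.COLOR_BGR2HSV)
red=((hsv[...,0]<8)|(hsv[...,0]>172))&(hsv[...,1]>150)&(hsv[...,2]>50)
L=(P-E)@G*1000
f=L[red&(c["depth"]>0)]; f=f[(abs(f[:,0])<18)&(f[:,2]>0)&(f[:,2]<18)&(abs(f[:,1]+204)<25)]; print("stop",len(f),np.percentile(f[:,1],[5,50,95]))
t=L.reshape(-1,3); t=t[(abs(t[:,0])<9)&(abs(t[:,2]-7)<5)]
b=t[(t[:,1]>15)&(t[:,1]<110)]; print("bar trailing end",np.percentile(b[:,1],[1,50,99,99.9]),"z",np.polyfit(b[:,1],b[:,2],1))
b=t[(t[:,1]<-125)]; print("leading",np.percentile(b[:,1],[.1,1,5,50]),np.median(b[:,2]))
print(bot.state()["time"])
E
```

```text
[-0.07  5.08 -2.19]
0.9985366650450982 [ 0.24  0.19 -0.15]
stop 215 [-205.64707624 -204.31582788 -203.15181504]
bar trailing end [15.80769291 49.67403224 75.5894332  76.14528748] z [-5.38117739e-03  6.02038945e+00]
leading [-381.98078336 -371.8732501  -366.37063875 -178.80322736] 6.071039497371619
31.6833
```

View pics/g_wrist.png

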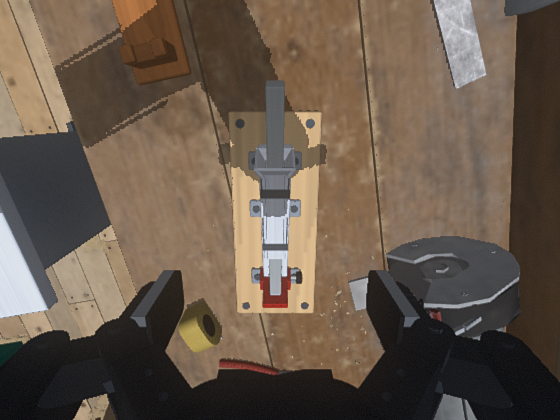

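View pics/g_zoom.png

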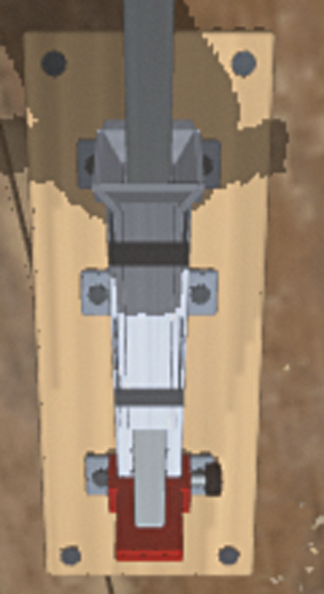

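View pics/g_side.png

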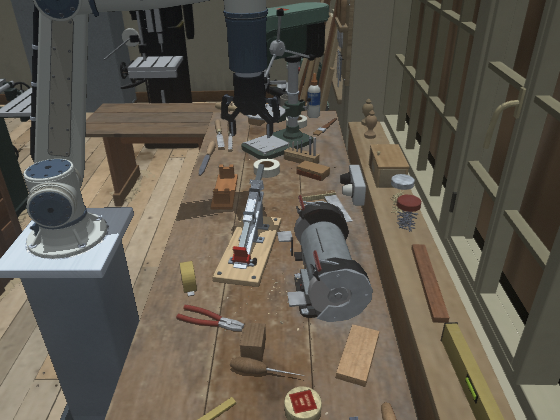

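The bar lies in the tube with its leading end meeting the red stop face, at about pixel (275,295) in the wrist view. Trailing end at 76.1 mm, less 280, puts the leading end at -203.9 mm, and the stop face is at -204.3 mm (-204.1 before). One direct check of the leading edge from the stored picture, then I'll hand in.

```bash
python3 - <<'E'
from h import *
from bench import bot
c=dict(np.load("g_wrist.npz")); L=(cloud(c)-E)@G*1000
for v in range(283,302): print(v,L[v,275].round(1),c["color"][v,275])
s=bot.state(); print(s["contact_force"],s["time"])
bot.finish_job()
E
```

```text
283 [   0.4 -176.6    6.3] [176 170 164]
284 [   0.4 -179.7    5.8] [175 170 166]
285 [   0.4 -181.3    6.2] [176 172 166]
286 [   0.4 -184.     5.9] [176 170 163]
287 [   0.4 -185.9    6.2] [178 171 166]
288 [   0.4 -189.8    5. ] [178 172 166]
289 [   0.4 -191.1    5.7] [176 172 165]
290 [   0.4 -191.8    6.8] [177 171 163]
291 [   0.4 -195.1    6.2] [177 173 165]
292 [   0.3 -197.6    6.1] [176 171 165]
293 [   0.3 -201.4    5.2] [181 176 167]
294 [   0.3 -202.5    6. ] [199 192 181]
295 [   0.3 -204.6    6.2] [ 93  93 126]
296 [   0.3 -203.8    8.3] [ 34  44 108]
297 [   0.3 -203.3   10.1] [ 38  48 113]
298 [   0.3 -205.7   10.1] [ 39  47 112]
299 [   0.3 -203.2   13.2] [ 40  49 112]
300 [   0.3 -205.2   13.5] [ 39  51 112]
301 [   0.3 -204.3   15.6] [ 40  48 112]
[-0.49293244  0.13120366 -0.47607123] 31.6833
the job is handed in; nothing more can be done
```

The bar is in the jig with its leading end against the red stop, and I handed the job in at 31.7 s. I fed it about 124 mm into the tube, let go, regripped it 20 mm from its trailing end and pushed it on to the stop. I pressed there for about a second, eased off and released.

**Last checks:**
- **Bar against the stop:** after release the bar ran right up to the stop face at about -204 mm along the bore, with no visible gap.
- **Stop not shifted:** its face measured -204.1 mm before and -204.3 mm after, which is within the measuring noise. There was no slip or creep during the press.
- **Bystanders:** none of the moves went near them and they look unmoved in the side view. I did not measure their positions again.
- **Robot clear:** the gripper was open and well away, with wrist force close to zero.

**Least certain figure:** the press was 9.4 N on the wrist reading, or about 12.5 N against the reading just before contact. The force sensor's baseline wandered by 1–2 N, and the tube's rubbing was never measured cleanly. The force on the stop itself is therefore an estimate of roughly 8–12 N.

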